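Seat a dial chuck in the taper of an index head and bring it round to the zero stop

ROBOT

A 6-joint arm with a two-finger parallel gripper is mounted at the origin on a cart in front of the work surface, level with it; the furniture and walls round the work are solid. World frame = base frame: x ahead of the robot, y to its left, z up, the work surface at z = 0. Lengths are in m, angles in degrees, forces in N, time in s.
With the tool pointing down it reaches from about 0.225 to 0.725 m from the base axis. Payload 3.1 kg.
Tool frame: the origin (TCP) lies on the centre line of the jaws, within the pads' length; the fingertips stand 25 mm ahead of it and the grasp point (between the pads) lies 6 mm ahead of it; z points along the fingers, x is the direction in which the jaws open and shut, and the axes are right-handed (so a half turn about z gives the same grasp; the last joint's range is limited). The gripper opens to 85 mm and grips with 20 to 120 N. Pads are 22 mm wide; open, the fingers measure 114 mm over their backs; the gripper's body (76 mm by 85 mm) begins 54 mm behind the grasp point. The pads swing forward as they close: fully open they stand 13 mm farther back than shut.
Start: joints at [56.391, 2.75, 5.684, 92.934, 0, 82.678], TCP at [0.233, 0.471, 0.256] pointing down, gripper open.
Joint ranges: [-166.93, 166.93], [-56.73, 111.36], [-69.38, 81.34], [-121.58, 131.49], [-85.45, 84.26], [-180, 180]. Speed limits (degrees/s): [159.86, 159.86, 180, 180, 180, 180].

INTERFACE

Orientations are given as [roll, pitch, yaw] about the fixed x, y, z axes, in that order (R = Rz(yaw) Ry(pitch) Rx(roll)).
In Python, from station import env gives the robot as it stands. The module is installed in compiled form; this text tells all that it offers.
- The arm moves only by the shell command python3 -m handwheel 'ROWS'. ROWS is JSON, a list of rows, each an object of numbers: "dx", "dy", "dz": the shift along the tool's x, y, z in m; "roll": the turn about the tool's z in degrees; "hand": the finger opening in m, from 0 to 0.0854. In form: [{"dx": .., "dy": .., "dz": .., "roll": .., "hand": ..}, ...]. A call has 1 to 20 rows; each row shifts and turns the pose as measured when the row begins, along the tool's axes as they then stand; what a row does not reach is not made up. A row lasts 1/8 s, in which the tool goes at most 62.5 mm and 10.7 degrees, less where a joint would pass 70% of its speed; a pose out of reach is approached as far as the arm can. A call with a gripper value outside its range is refused whole. The fingers move at their own pace and stop on an object; the grip force is fixed at half the most. Time passes only in rows, so rows that do not move let the fingers close. It gives the time, the measured TCP pose, the force and the opening at its end, in the units of the state.
- env.read_state(): the state, without advancing time (a new reading comes with each control period).
- env.capture(name): name is "scene" or "top" or "wrist"; returns the picture (480x640x3 uint8, red, green, blue); there is no depth.
- env.get_calibration(name): a dict with "fx", "fy", "cx", "cy" (pixels), "k1" (the pictures are not rectified: a ray, as slopes to the right and down, at radius r is drawn at 1 + k1 r^2 times it, then the intrinsics apply), "extrinsics" (4x4, takes a point from world to camera coordinates). Camera axes: x right, y down, z forward; pixel columns grow to the right and rows downward; lengths in m; the calibration is good to about 2 mm. A picture is of the moment at which its call begins: read the wrist's pose just before it. get_calibration takes no time and is no camera call; for the wrist camera it gives the pose at the moment of the call.
- env.job_done(): hands the job in, once; it reports no verdict.
The state is a dict: "time_s": time; "joint_pos": joint angles; "joint_velocities": joint speeds; "effort": joint torques, N m; "position": TCP position; "orientation": TCP orientation; "force": force on the tool from outside, world axes, zero at the start; "ft_torque": the same for the moment, N m; "opening": finger opening in m.
Only numpy, scipy, OpenCV 4.12 (cv2) and the standard library are available. Lean on these libraries where they do the work, as an engineer would, in place of code of your own. Each camera call takes 0.05 s, during which the arm holds its last target. There are 200 camera calls.

TASK

Set up the copper dial blank for marking out: take the brass chuck that carries the round copper blank out of the wooden stand and lower its tapered shank into the spindle of the grey index head. Pressing down with only a few newtons, work it round until the slot in its foot drops over the hidden driving key and the taper centres itself and sits fully home; then turn the chuck, and the spindle with it, gently clockwise (seen from above) to the zero stop and let go, leaving it home and square to the head, and everything else where it was.

Things in the scene. Friction and masses are not known exactly. Their poses are not given: they have to be found in the camera images.
- dial_chuck_grip (a point): the chuck to fit (0.11 to 0.22 kg), upright in a large hole of the stand: a brass head 24 mm high, 36 mm across, with two flats 28 mm apart to grip, and glued on it a copper blank 26 mm across, 2.5 mm high. Point: middle of the brass head, 28 mm above the underside of the collar, 60 mm above the foot. z up; the flats face +x and -x. A half turn makes no difference.
- dial_chuck_foot (a point): centre of the foot of the same chuck. Below the head: a neck 20 mm across, 12 mm high; a collar 32 mm across, 4 mm high, which rests on the stand; a tapered steel shank 32 mm long, 25 mm across under the collar, 15 mm at the foot. A slot runs right across the foot along y, 6 mm wide, 14 mm deep.
- stub_chuck_grip (a point): the other chuck, of the same shape but with a thin steel stub (8 mm across, 13 mm high) on its head instead of the blank; the same point on it. It stays in the stand.
- chuck_stand: fixed block of light wood, 54 x 126 x 40 mm (x, y, z) with two large holes, 27 mm across, 37 mm deep, at y = +36 and -36 mm, and a small empty hole between them; a chuck stands in each large hole, in either order. Origin: centre of its underside.
- index_head: grey index head fixed to the bench: a 96 mm square foot, a round housing 64 mm across, 49 mm high, a thumb screw at -y, and a knurled steel spindle 45 mm across with a tapered bore. Origin: centre of the underside, on the spindle's axis; z up, front is -x. With the taper home the chuck's foot is at z = 32 mm, the middle of its head at z = 92 mm, its collar 2 mm clear of the spindle.
- socket_mouth (a point): centre of the mouth of the tapered bore, 24 mm across, 62 mm above the bench; axes as the index head. The bore has the taper of the shank and centres it.
- bore_floor (a point): centre of the floor of the bore, 32 mm below its mouth; axes as the index head. A driving key 4 mm wide, 13 mm long stands across it and turns with the spindle; its set screw leaves it 6 to 12.5 mm high. Its angle and height are not measured and hardly seen. On top of the key the chuck stands 4 to 10.5 mm too high and loose; the slot drops over the key within about 8 degrees.
- zero_plate (a point): top of the narrow brass plate on the front of the index head; axes as the head. The spindle turns stiffly (0.04 N m) from the zero stop, where the key lies along the head's y and a seated chuck's flats face the head's front and back, to 66 degrees counter-clockwise of it (seen from above). It was left 26 to 57 degrees counter-clockwise of the zero stop.
- loupe_mid (a point): black eye loupe, 34 mm across and 30 mm high; middle of it. Not to be disturbed.
- lidded_jar_mid (a point): small jar with a lid, 46 mm across, 58 mm high; middle of it. Not to be disturbed.
- bench_block_mid (a point): dark steel bench block, 44 x 66 x 22 mm; middle of it. Not to be disturbed.
- fine_tweezers_mid (a point): fine tweezers lying flat, 90 mm long; middle of them. Not to be disturbed.
- burnisher_mid (a point): wood-handled burnisher lying flat, 162 mm long; middle of it. Not to be disturbed.
There are look-alikes about, which are no part of the job. Leave any blue or purple look-alike of the part that bears dial_chuck_grip alone.

How it is judged:
By the outcome, as a careful person would: the job done as asked, in the order asked, and still so for the second after the job is handed in, with the robot touching nothing.
It also fails if it takes over 54 s, if anything falls off the work surface, if the arm or the gripper's body presses on something with over 40 N, if the wrist force passes 120 N, or if a joint passes its speed limit or range.

## Working session

There is one attempt and no reset: what is moved stays moved. The work goes in short steps, Python scripts to look and compute and a shell command to move; the robot and the scene stay as the last step left them, time stands still between calls to the robot, and variables do not carry over. Pictures are saved under pics/ and viewed, about 8 in all and at most 12, crops included, and the job is handed in when it is done.

```bash
mkdir -p pics; cat > h.py <<'E'
import numpy as np, cv2
from station import env
def save(n,f,crop=None,scale=1):
    im=env.capture(n); cv2.imwrite('pics/raw_'+f,im[...,::-1])
    o=im
    if crop: x0,y0,x1,y1=crop; o=im[y0:y1,x0:x1]
    if scale!=1: o=cv2.resize(o,None,fx=scale,fy=scale,interpolation=cv2.INTER_CUBIC)
    cv2.imwrite('pics/'+f,o[...,::-1]); return im
def K(c): return np.array([[c['fx'],0,c['cx']],[0,c['fy'],c['cy']],[0,0,1.]]), np.array([c['k1'],0,0,0,0.])
def onplane(c,uv,z):
    k,d=K(c); T=np.array(c['extrinsics']); 
    p=cv2.undistortPoints(np.array([[uv]],float),k,d)[0,0]
    R=T[:3,:3]; o=-R.T@T[:3,3]; r=R.T@np.array([p[0],p[1],1]); s=(z-o[2])/r[2]; return o+s*r
def proj(c,P):
    k,d=K(c); T=np.array(c['extrinsics']); return cv2.projectPoints(np.array([P],float),cv2.Rodrigues(T[:3,:3])[0],T[:3,3],k,d)[0][0,0]
E
python3 - <<'E'
from h import *
import json
s=env.read_state(); print({k:s[k] for k in('time_s','position','orientation','force','opening')})
for n in('scene','top','wrist'):
    save(n,n+'0.png'); c=env.get_calibration(n); print(n,c['fx'],c['k1'],np.round(np.array(c['extrinsics']),3).tolist())
E
```

```text
{'time_s': 0.0, 'position': array([0.2322245 , 0.47024723, 0.25512201]), 'orientation': array([-1.79982842e+02,  1.31532144e-01,  6.37118890e+01]), 'force': array([ 0.32432835, -0.73273259,  0.38956992]), 'opening': 0.0854015921939476}
scene 441.9186328013527 0.027310481070775633 [[0.662, -0.749, 0.02, -0.144], [-0.369, -0.349, -0.862, 0.36], [0.652, 0.563, -0.507, 0.384], [0.0, 0.0, 0.0, 1.0]]
top 492.17409411181956 -0.05239862639075243 [[-0.007, -1.0, -0.017, 0.283], [-0.987, 0.009, -0.162, 0.551], [0.162, 0.016, -0.987, 0.982], [0.0, 0.0, 0.0, 1.0]]
wrist 356.5343197432553 0.0020671238984900056 [[0.442, 0.897, -0.001, -0.525], [0.854, -0.421, 0.305, -0.04], [0.273, -0.136, -0.952, 0.379], [0.0, 0.0, 0.0, 1.0]]
```

View pics/scene0.png

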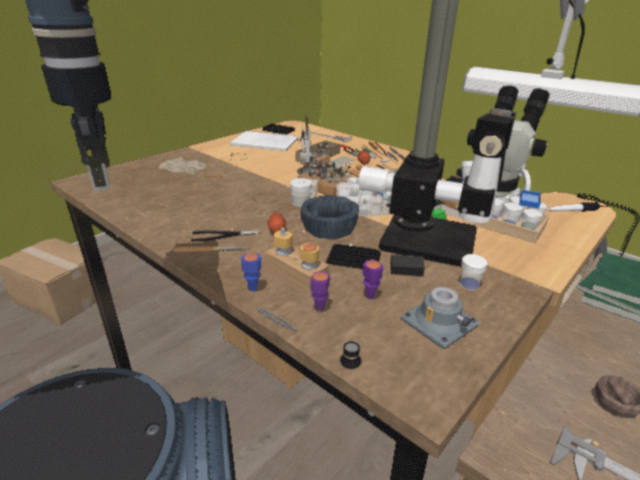

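View pics/top0.png

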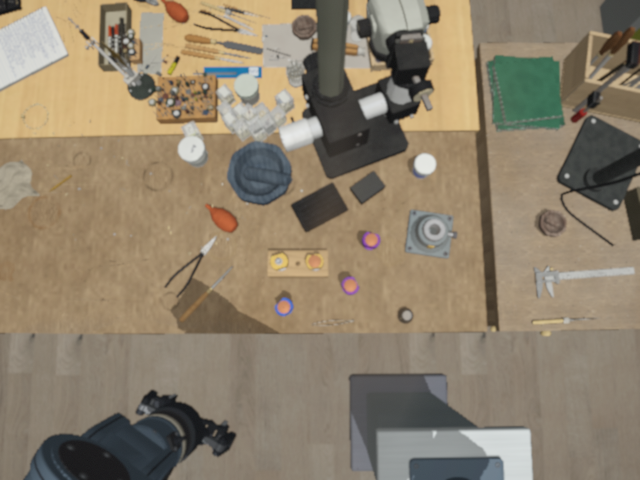

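The scene shows the wooden stand with a stub chuck at top-px (279,261) and the brass chuck with a copper top at (313,262). The look-alikes are blue at (284,307) and purple at (350,285) and (371,240). I choose (313,262), which is brass and copper and stands in the stand. The index head is at (432,231). Next I measure and check with one close crop.

```bash
python3 - <<'E'
from h import *
c=env.get_calibration('top'); im=cv2.imread('pics/raw_top0.png')
hsv=cv2.cvtColor(im,cv2.COLOR_BGR2HSV)
print('TCP px',proj(c,env.read_state()['position']), 'base',proj(c,[0,0,0]))
for n,uv,z in(('dial top',(313.5,261),.0825),('stub',(279,261),.08),('head',(432,231),.062),('blue',(284,307),.05),('purp1',(350,285),.05),('purp2',(371,240),.05),('loupe',(405,315),.03),('jar',(424,165),.058),('block',(367,187),.022)):
    print(n,np.round(onplane(c,uv,z),4))
for n,q in (('stand',[(267,249),(328,249),(328,276),(267,277)]),('foot',[(409,211),(453,213),(451,254),(406,252)])):
    print(n,[np.round(onplane(c,p,.04 if n=='stand' else .008)[:2],4).tolist() for p in q])
x0,y0,x1,y1=260,200,460,330
cv2.imwrite('pics/c1.png',cv2.resize(im[y0:y1,x0:x1],None,fx=4,fy=4,interpolation=cv2.INTER_CUBIC))
E
```

```text
TCP px [195.51226912 413.80895561] base [455.85226634 505.24364239]
dial top [0.4944 0.2853 0.0825]
stub [0.4952 0.3547 0.08  ]
head [0.5566 0.0411 0.062 ]
blue [0.4041 0.3468 0.05  ]
purp1 [0.4479 0.2114 0.05  ]
purp2 [0.5408 0.1662 0.05  ]
loupe [0.386  0.0976 0.03  ]
jar [0.6992 0.0506 0.058 ]
block [0.6618 0.1693 0.022 ]
stand [[0.5252, 0.3839], [0.5241, 0.2557], [0.4675, 0.2563], [0.4664, 0.3833]]
foot [[0.6106, 0.0775], [0.6052, -0.0187], [0.515, -0.0097], [0.5203, 0.0874]]
```

View pics/c1.png

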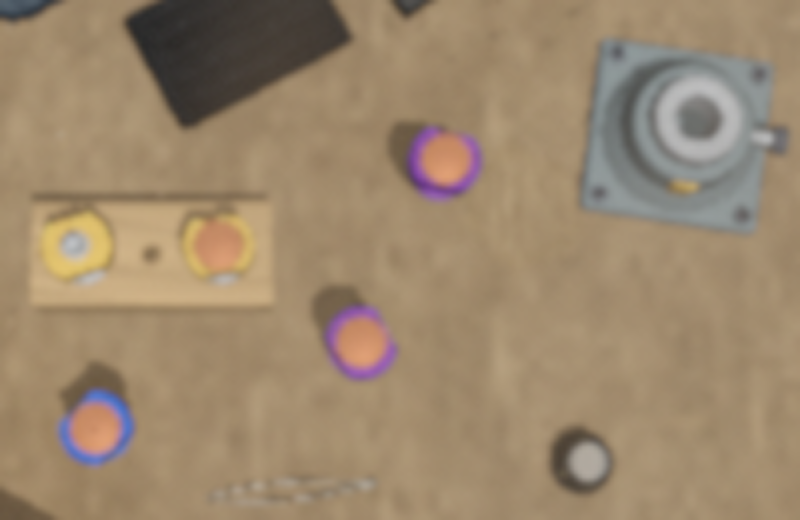

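The crop confirms it: brass head with a copper blank at crop (218,243), in the stand, while the blue and purple ones stand loose on the bench. I turn to yaw 0 and go above it.

```bash
python3 -m handwheel '[{"roll":10.6},{"roll":10.6},{"roll":10.6},{"roll":10.6},{"roll":10.6},{"roll":10.6},{"dx":0.05,"dy":0.035,"dz":0.01},{"dx":0.05,"dy":0.035,"dz":0.01},{"dx":0.05,"dy":0.035,"dz":0.01},{"dx":0.05,"dy":0.035,"dz":0.01},{"dx":0.05,"dy":0.035,"dz":0.01},{}]'
python3 - <<'E'
from h import *
s=env.read_state(); print(s['time_s'],s['position'],s['orientation'],s['joint_pos'],s['force'])
E
```

```text
0.15 [0.23225988 0.47032587 0.25534702] [-1.79983789e+02  1.09215871e-01  6.37115560e+01] [5.63900032e+01 2.78530907e+00 5.61001906e+00 9.29351012e+01
 2.16023752e-03 8.26784606e+01] [ 0.34390968 -0.14180006  0.25538605]invalid input at $[0]: expected keys dx, dy, dz, roll, hand
```

```bash
python3 -m handwheel '[{"dx":0,"dy":0,"dz":0,"roll":10.6,"hand":0.0854},{"dx":0,"dy":0,"dz":0,"roll":10.6,"hand":0.0854},{"dx":0,"dy":0,"dz":0,"roll":10.6,"hand":0.0854},{"dx":0,"dy":0,"dz":0,"roll":10.6,"hand":0.0854},{"dx":0,"dy":0,"dz":0,"roll":10.6,"hand":0.0854},{"dx":0,"dy":0,"dz":0,"roll":10.6,"hand":0.0854},{"dx":0.05,"dy":0.035,"dz":0.01,"roll":0,"hand":0.0854},{"dx":0.05,"dy":0.035,"dz":0.01,"roll":0,"hand":0.0854},{"dx":0.05,"dy":0.035,"dz":0.01,"roll":0,"hand":0.0854},{"dx":0.05,"dy":0.035,"dz":0.01,"roll":0,"hand":0.0854},{"dx":0.05,"dy":0.035,"dz":0.01,"roll":0,"hand":0.0854},{"dx":0,"dy":0,"dz":0,"roll":0,"hand":0.0854}]'
```

```text
time_s: 1.65
position: [0.4825, 0.2869, 0.1977]
orientation: [179.6, 0.4, -0.7]
force: [-0.7, -0.2, 0.5]
opening: 0.0856
```

```bash
python3 - <<'E'
from h import *
c=env.get_calibration('wrist'); im=save('wrist','w1.png')
for P in ([.4953,.2838,.0825],[.4953,.2838,.068]): print(proj(c,P))
hsv=cv2.cvtColor(im,cv2.COLOR_RGB2HSV)
m=cv2.inRange(hsv,(3,90,80),(16,255,255)); n,l,st,ce=cv2.connectedComponentsWithStats(m)
for i in range(1,n):
    if st[i,4]>300: print(st[i],ce[i],np.round(onplane(c,ce[i],.0825),4))
x,y=map(int,proj(c,[.4953,.2838,.0825])); x0=max(0,x-130);y0=max(0,y-100)
cv2.imwrite('pics/w1c.png',cv2.resize(im[y0:y0+200,x0:x0+260],None,fx=3,fy=3,interpolation=cv2.INTER_CUBIC)[...,::-1]); print(x0,y0)
E
```

```text
[336.9408053  252.94633026]
[336.05360043 246.26619532]
[  144     0   496   444 95143] [344.81731709 186.91574787] [0.5002 0.3292 0.0825]
[ 182  138   38   39 1141] [200.66170026 156.91586328] [0.4086 0.3493 0.0825]
[515 358  51  31 667] [542.03448276 372.83658171] [0.6537 0.1841 0.0825]
[496 450  33  30 478] [512.0167364  467.71338912] [0.6457 0.0874 0.0825]
206 152
```

View pics/w1c.png

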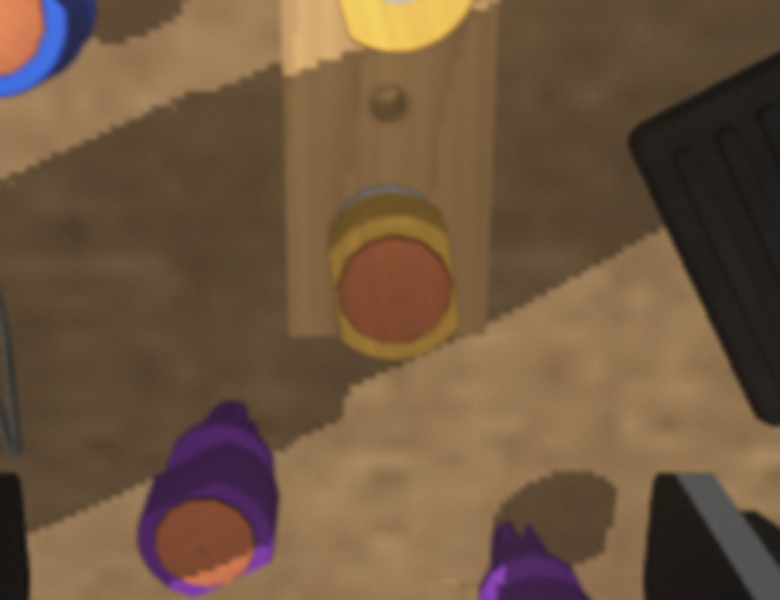

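The copper blank shows at full-image px (338,249). The flats tilt slightly, running from upper left to lower right. I measure this angle and the stand's.

```bash
python3 - <<'E'
from h import *
c=env.get_calibration('wrist'); im=cv2.imread('pics/raw_w1.png'); hsv=cv2.cvtColor(im,cv2.COLOR_BGR2HSV)
print(np.round(onplane(c,(338.3,248.7),.0825),4))
L=[];R=[]
for y in range(226,272,3):
    row=im[y].astype(int); r=row[310:365]; sat=hsv[y,310:365,1]
    xs=np.where(sat>135)[0]+310
    print(y,xs.min(),xs.max(),end=' | ')
    L.append(onplane(c,(xs.min()-.5,y),.08)[:2]); R.append(onplane(c,(xs.max()+.5,y),.08)[:2])
print()
print(np.round(L,4).tolist()); print(np.round(R,4).tolist())
print([hsv[248,x].tolist() for x in range(308,370,4)])
E
```

```text
[0.4948 0.2882 0.0825]
226 316 354 | 229 315 355 | 232 315 355 | 235 315 356 | 238 315 356 | 241 316 356 | 244 316 357 | 247 317 357 | 250 317 358 | 253 318 358 | 256 318 358 | 259 319 359 | 262 319 357 | 265 320 354 | 268 323 350 | 271 330 342 | 
[[0.4793, 0.3038], [0.4786, 0.3017], [0.4785, 0.2996], [0.4785, 0.2974], [0.4785, 0.2952], [0.4791, 0.2931], [0.4791, 0.2909], [0.4798, 0.2887], [0.4798, 0.2865], [0.4804, 0.2843], [0.4804, 0.282], [0.4811, 0.2798], [0.4811, 0.2775], [0.4817, 0.2753], [0.4839, 0.273], [0.4888, 0.2706]]
[[0.5058, 0.3036], [0.5066, 0.3015], [0.5066, 0.2993], [0.5074, 0.2972], [0.5074, 0.295], [0.5075, 0.2928], [0.5082, 0.2907], [0.5083, 0.2885], [0.509, 0.2863], [0.5091, 0.284], [0.5091, 0.2818], [0.5099, 0.2796], [0.5085, 0.2773], [0.5065, 0.2751], [0.5037, 0.2728], [0.498, 0.2706]]
[[16, 124, 130], [16, 123, 126], [17, 127, 116], [10, 156, 121], [10, 158, 126], [10, 160, 126], [10, 157, 127], [10, 157, 127], [10, 157, 125], [9, 156, 126], [9, 159, 127], [9, 156, 124], [15, 157, 115], [16, 123, 122], [16, 124, 117], [16, 117, 109]]
```

Both flats give a chuck yaw of about +9°, with the centre near (0.4945, 0.287). I turn to match and descend.

```bash
python3 -m handwheel '[{"dx":0,"dy":0,"dz":0,"roll":-9.7,"hand":0.0854},{"dx":0.012,"dy":0.002,"dz":0,"roll":0,"hand":0.0854},{"dx":0,"dy":0,"dz":0.04,"roll":0,"hand":0.0854},{"dx":0,"dy":0,"dz":0.04,"roll":0,"hand":0.0854},{"dx":0,"dy":0,"dz":0.025,"roll":0,"hand":0.0854},{"dx":0,"dy":0,"dz":0,"roll":0,"hand":0.0854}]'
```

```text
time_s: 2.45
position: [0.4922, 0.2936, 0.093]
orientation: [179.9, 0.2, 9.1]
force: [-0.2, 0.3, 0.2]
opening: 0.0855
```

```bash
python3 -m handwheel '[{"dx":0.0012,"dy":0.0069,"dz":0.009,"roll":0,"hand":0.0854},{"dx":0,"dy":0,"dz":0.01,"roll":0,"hand":0.0854},{"dx":0,"dy":0,"dz":0,"roll":0,"hand":0.0854}]'
```

```text
time_s: 2.82
position: [0.4965, 0.2882, 0.0763]
orientation: [-180.0, -0.1, 9.0]
force: [0.5, 0.1, 0.1]
opening: 0.0855
```

```bash
python3 -m handwheel '[{"dx":-0.0018,"dy":0.001,"dz":0.002,"roll":0,"hand":0.05},{"dx":0,"dy":0,"dz":0,"roll":0,"hand":0.04},{"dx":0,"dy":0,"dz":0,"roll":0,"hand":0.035},{"dx":0,"dy":0,"dz":0,"roll":0,"hand":0},{"dx":0,"dy":0,"dz":0,"roll":0,"hand":0},{"dx":0,"dy":0,"dz":0,"roll":0,"hand":0},{"dx":0,"dy":0,"dz":0,"roll":0,"hand":0}]'
```

```text
time_s: 3.7
position: [0.496, 0.2873, 0.0762]
orientation: [-179.9, -0.3, 9.0]
force: [0.0, -0.4, -0.1]
opening: 0.0269
```

Gripped: the opening is 27 mm, which matches the flats. I lift, then carry the chuck over to the index head.

```bash
python3 -m handwheel '[{"dx":0,"dy":0,"dz":-0.015,"roll":0,"hand":0},{"dx":0,"dy":0,"dz":-0.02,"roll":0,"hand":0},{"dx":0,"dy":0,"dz":-0.025,"roll":0,"hand":0},{"dx":0,"dy":0,"dz":-0.03,"roll":0,"hand":0},{"dx":0,"dy":0,"dz":-0.03,"roll":0,"hand":0},{"dx":0.0042,"dy":0.042,"dz":0,"roll":0,"hand":0},{"dx":0.0042,"dy":0.042,"dz":0,"roll":0,"hand":0},{"dx":0.0042,"dy":0.042,"dz":0,"roll":0,"hand":0},{"dx":0.0042,"dy":0.042,"dz":0,"roll":0,"hand":0},{"dx":0.0042,"dy":0.042,"dz":0,"roll":0,"hand":0},{"dx":0,"dy":0.042,"dz":0,"roll":0,"hand":0},{"dx":0,"dy":0,"dz":0,"roll":0,"hand":0}]'
python3 - <<'E'
from h import *
s=env.read_state(); c=env.get_calibration('wrist'); im=save('wrist','w2.png'); print(s['position'],s['orientation'],s['force'],s['ft_torque'],proj(c,[.5566,.0411,.062]))
E
```

```text
time_s: 5.2
position: [0.5581, 0.035, 0.2093]
orientation: [-180.0, -0.7, 9.2]
force: [-0.3, -0.3, -3.0]
opening: 0.0269
[0.55811922 0.03496599 0.20933464] [-179.98608585   -0.68614234    9.16477353] [-0.26048698 -0.33429497 -2.968693  ] [ 0.043972    0.04634106 -0.00023219] [314.08299383 228.58516436]
```

View pics/w2.png

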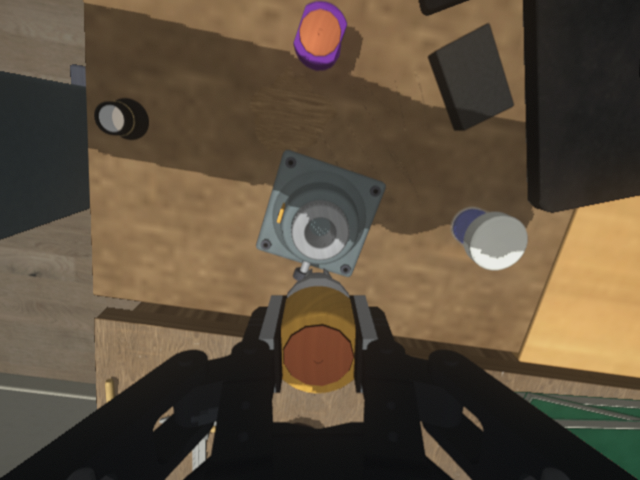

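```bash
python3 - <<'E'
from h import *
c=env.get_calibration('wrist'); im=cv2.imread('pics/raw_w2.png')
g=im[195:265,280:360]; g=cv2.resize(g,None,fx=8,fy=8,interpolation=cv2.INTER_CUBIC)
g=np.clip((g.astype(float)-30)*1.6,0,255).astype(np.uint8); cv2.imwrite('pics/w2c.png',g)
B=[onplane(c,p,.012)[:2] for p in((291,161),(376,190),(345,268),(266,243))]
print(np.round(B,4).tolist(),np.mean(B,0))
for i in range(4):
    d=B[(i+1)%4]-B[i]; print(np.degrees(np.arctan2(d[1],d[0])),np.linalg.norm(d))
E
```

```text
[[0.5295, 0.0856], [0.6072, 0.0728], [0.5937, -0.0043], [0.517, 0.0086]] [0.56188813 0.04067105]
-9.35116487714343 0.07872817908178881
-99.9150795683197 0.07829305569731164
170.43140408487776 0.07778089043629335
80.7790734682148 0.07799429614573651
```

View pics/w2c.png

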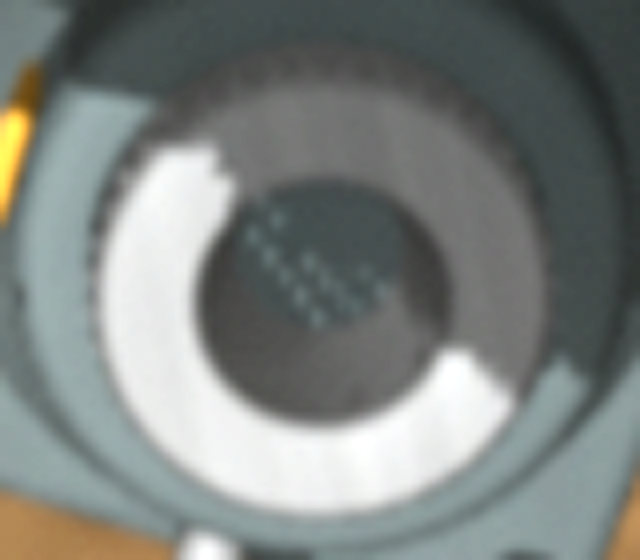

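The bore mouth is at px (320.5,232.6). The key shows as a faint streak inside, from crop (245,225) to (320,325), which puts it about 54° ccw of zero for a head yaw of about −9.5°. Next I compute the chuck axis against the bore axis.

```bash
python3 - <<'E'
from h import *
c=env.get_calibration('wrist'); im=cv2.imread('pics/raw_w2.png'); hsv=cv2.cvtColor(im,cv2.COLOR_BGR2HSV)
p=np.array([.55812,.03497,.20933])
b=onplane(c,(320.4,232.6),.062); print('bore',b)
m=cv2.inRange(hsv,(0,100,60),(14,255,255)); m[:310]=0;m[:,:275]=0;m[:,365:]=0;m[395:]=0
n,l,st,ce=cv2.connectedComponentsWithStats(m); i=1+st[1:,4].argmax(); print(st[i],ce[i])
ct=max(cv2.findContours((l==i).astype(np.uint8),0,1)[0],key=len)
P=np.array([onplane(c,q[0],p[2]+.0063)[:2] for q in cv2.convexHull(ct)]).astype(np.float32)
e=cv2.minEnclosingCircle(P); print('copper',e)
# key
k=[onplane(c,(280+x/8,195+y/8),.040)[:2] for x,y in((245,225),(320,325),(310,262),(350,308))]
for a,bb in((k[0],k[1]),(k[2],k[3])):
    d=bb-a; print('key',np.degrees(np.arctan2(d[1],d[0]))%180-90,np.linalg.norm(d),(a+bb)/2)
yaw=np.radians(env.read_state()['orientation'][2])
for q in(b[:2],np.array(e[0])): d=q-p[:2]; print('tool xy',d@[np.cos(yaw),np.sin(yaw)],d@[np.sin(yaw),-np.cos(yaw)])
E
```

```text
bore [0.56172922 0.04025498 0.062     ]
[ 284  325   70   61 3311] [317.87103594 354.89791604]
copper ((0.5582118034362793, 0.036846574395895004), 0.012990019284188747)
key 45.03471991251902 0.01332232237399396 [0.55856647 0.03620816]
key 49.27877884684463 0.006510544009442826 [0.5636064  0.03594497]
tool xy 0.0044125021784415215 -0.004635438190708216
tool xy 0.0003925310747766036 -0.0018373564405351828
```

```bash
python3 -m handwheel '[{"dx":0,"dy":0,"dz":0,"roll":-9,"hand":0},{"dx":0,"dy":0,"dz":0,"roll":-9,"hand":0},{"dx":0,"dy":0,"dz":0.02,"roll":-9,"hand":0},{"dx":0,"dy":0,"dz":0.02,"roll":-9,"hand":0},{"dx":0,"dy":0,"dz":0,"roll":0,"hand":0},{"dx":0,"dy":0,"dz":0,"roll":0,"hand":0}]'
```

```text
time_s: 6.0
position: [0.558, 0.0431, 0.1729]
orientation: [179.6, -0.9, 46.6]
force: [0.1, -0.6, -1.6]
opening: 0.0267
```

```bash
python3 -m handwheel '[{"dx":0,"dy":0.0064,"dz":0.01,"roll":0,"hand":0},{"dx":0,"dy":0,"dz":0.01,"roll":0,"hand":0},{"dx":0,"dy":0,"dz":0,"roll":0,"hand":0},{"dx":0,"dy":0,"dz":0,"roll":0,"hand":0}]'; python3 - <<'E'
from h import *
s=env.read_state();c=env.get_calibration('wrist'); im=save('wrist','w3.png')[...,::-1]; print(s['position'],s['orientation'])
hsv=cv2.cvtColor(im,cv2.COLOR_BGR2HSV);p=s['position']
m=cv2.inRange(hsv,(0,100,60),(14,255,255)); m[:310]=0;m[:,:275]=0;m[:,365:]=0;m[395:]=0
n,l,st,ce=cv2.connectedComponentsWithStats(m); i=1+st[1:,4].argmax()
ct=max(cv2.findContours((l==i).astype(np.uint8),0,1)[0],key=len)
P=np.array([onplane(c,q[0],p[2]+.0063)[:2] for q in cv2.convexHull(ct)]).astype(np.float32)
print('copper',cv2.minEnclosingCircle(P))
x,y=map(int,proj(c,[.5617,.0403,.062])); print(x,y)
x0,y0=x-60,y-60
cv2.imwrite('pics/w3c.png',np.clip((cv2.resize(im[y0:y0+100,x0:x0+120],None,fx=6,fy=6,interpolation=cv2.INTER_CUBIC).astype(float)-20)*1.4,0,255)); print(x0,y0)
E
```

```text
time_s: 6.5
position: [0.5643, 0.0387, 0.1534]
orientation: [179.5, -1.0, 46.5]
force: [-0.5, -0.2, -0.3]
opening: 0.0268
[0.56425064 0.03872548 0.15340132] [179.52170782  -0.96595834  46.48836296]
copper ((0.5644202828407288, 0.03939083218574524), 0.013105384074151516)
313 255
253 195[ WARN:0@2.512] global loadsave.cpp:1063 imwrite_ Unsupported depth image for selected encoder is fallbacked to CV_8U.
```

View pics/w3c.png

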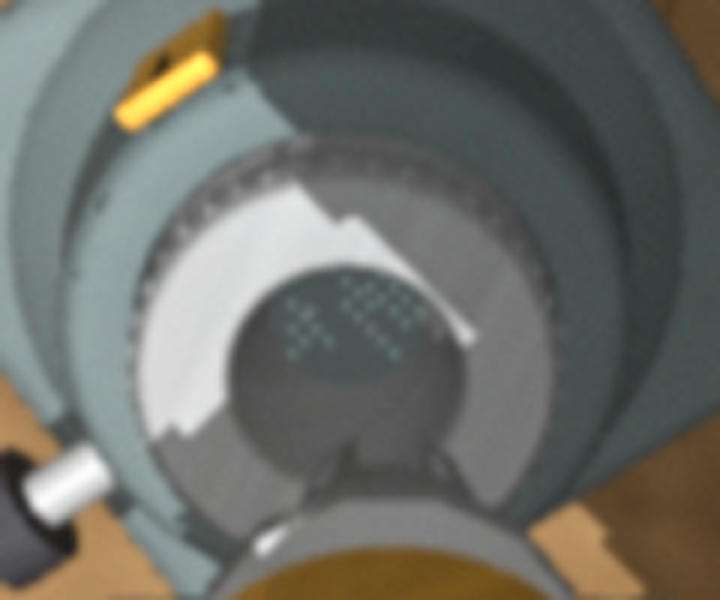

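The bore at crop (347,377) is clear, and the chuck foot, with its slot facing along tool y, sits about 3.5 mm too far in tool +x. I correct and lower into the mouth.

```bash
python3 -m handwheel '[{"dx":-0.0036,"dy":-0.0018,"dz":0.008,"roll":0,"hand":0},{"dx":0,"dy":0,"dz":0.008,"roll":0,"hand":0},{"dx":0,"dy":0,"dz":0.006,"roll":0,"hand":0},{"dx":0,"dy":0,"dz":0.006,"roll":0,"hand":0},{"dx":0,"dy":0,"dz":0,"roll":0,"hand":0}]'
```

```text
time_s: 7.18
position: [0.5602, 0.0374, 0.123]
orientation: [179.6, -0.9, 46.5]
force: [0.7, -0.2, -2.2]
opening: 0.0269
```

```bash
python3 -m handwheel '[{"dx":0,"dy":0,"dz":0.005,"roll":0,"hand":0},{"dx":0,"dy":0,"dz":0.004,"roll":0,"hand":0},{"dx":0,"dy":0,"dz":0,"roll":0,"hand":0}]'; python3 - <<'E'
from h import *
s=env.read_state();im=save('wrist','w4.png')[...,::-1]; print(s['force'],s['ft_torque'])
cv2.imwrite('pics/w4c.png',cv2.resize(im[190:340,240:400],None,fx=4,fy=4,interpolation=cv2.INTER_CUBIC))
E
```

```text
time_s: 7.55
position: [0.5607, 0.0375, 0.1137]
orientation: [179.5, -1.0, 46.5]
force: [0.0, 0.1, -0.6]
opening: 0.0268
[ 0.03610244  0.10042563 -0.62838547] [ 0.00133733  0.04516757 -0.07390762]
```

View pics/w4c.png

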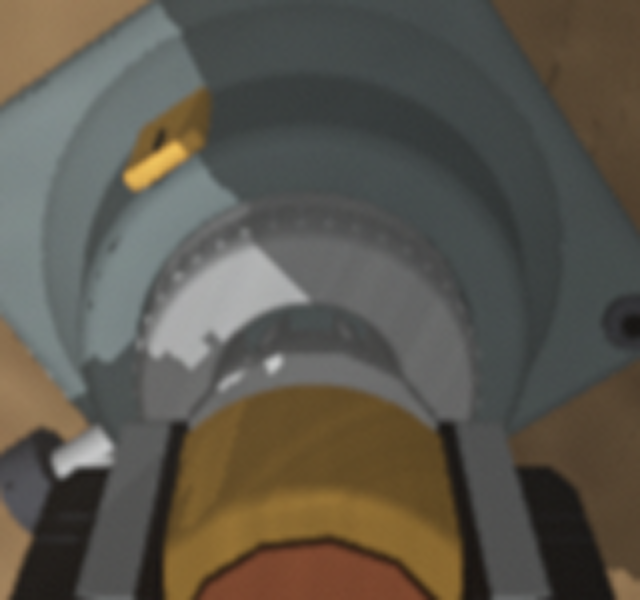

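The shank is inside the bore and centred sideways: ring centre at crop x≈309, collar about 313. I continue down gently.

```bash
python3 -m handwheel '[{"dx":0,"dy":0,"dz":0.003,"roll":0,"hand":0},{"dx":0,"dy":0,"dz":0.002,"roll":0,"hand":0},{"dx":0,"dy":0,"dz":0,"roll":0,"hand":0}]';  python3 -m handwheel '[{"dx":0,"dy":0,"dz":0.002,"roll":0,"hand":0},{"dx":0,"dy":0,"dz":0.001,"roll":0,"hand":0}]'
```

```text
time_s: 7.98
position: [0.5605, 0.0378, 0.1091]
orientation: [179.6, -1.0, 46.5]
force: [-0.2, -0.3, -1.7]
opening: 0.0273
time_s: 8.22
position: [0.5602, 0.0379, 0.1062]
orientation: [179.6, -0.9, 46.5]
force: [-1.7, -0.1, 0.7]
opening: 0.0271
```

```bash
python3 -m handwheel '[{"dx":0,"dy":0,"dz":0.001,"roll":0,"hand":0},{"dx":0,"dy":0,"dz":0.001,"roll":0,"hand":0}]';  python3 -m handwheel '[{"dx":0,"dy":0,"dz":0.001,"roll":0,"hand":0},{"dx":0,"dy":0,"dz":0.001,"roll":0,"hand":0}]'
```

```text
time_s: 8.48
position: [0.5602, 0.0379, 0.1057]
orientation: [179.6, -1.0, 46.5]
force: [-3.5, -0.4, 6.3]
opening: 0.0268
time_s: 8.72
position: [0.5602, 0.038, 0.1057]
orientation: [179.5, -1.0, 46.5]
force: [-4.7, 0.9, 5.3]
opening: 0.0271
```

```bash
python3 -m handwheel '[{"dx":-0.0006,"dy":-0.0006,"dz":0,"roll":0,"hand":0},{"dx":0,"dy":0,"dz":0.0007,"roll":0,"hand":0}]';  python3 -m handwheel '[{"dx":0,"dy":0,"dz":0.001,"roll":0,"hand":0},{"dx":0,"dy":0,"dz":0.001,"roll":0,"hand":0}]'
```

```text
time_s: 8.98
position: [0.56, 0.0379, 0.1054]
orientation: [179.5, -1.0, 46.5]
force: [-2.9, 0.2, 4.2]
opening: 0.0274
time_s: 9.22
position: [0.5599, 0.0379, 0.1053]
orientation: [179.4, -1.1, 46.5]
force: [-3.9, 0.2, 6.0]
opening: 0.0272
```

```bash
python3 -m handwheel '[{"dx":-0.0003,"dy":-0.0003,"dz":0.001,"roll":4,"hand":0},{"dx":-0.0001,"dy":0,"dz":0.001,"roll":4,"hand":0}]';  python3 -m handwheel '[{"dx":-0.0001,"dy":0,"dz":0.001,"roll":4,"hand":0},{"dx":-0.0001,"dy":0,"dz":0.001,"roll":4,"hand":0}]'
```

```text
time_s: 9.48
position: [0.5597, 0.0379, 0.1042]
orientation: [179.5, -1.2, 38.3]
force: [-2.8, 0.6, 4.3]
opening: 0.0274
time_s: 9.72
position: [0.5597, 0.0382, 0.1026]
orientation: [179.8, -1.3, 30.0]
force: [-1.3, 0.5, 0.1]
opening: 0.0274
```

```bash
python3 -m handwheel '[{"dx":0,"dy":0,"dz":0.001,"roll":0,"hand":0},{"dx":0,"dy":0,"dz":0.001,"roll":0,"hand":0}]';  python3 -m handwheel '[{"dx":0,"dy":0,"dz":0.001,"roll":0,"hand":0},{"dx":0,"dy":0,"dz":0.001,"roll":0,"hand":0}]'
```

```text
time_s: 9.98
position: [0.5596, 0.0384, 0.1007]
orientation: [179.8, -1.3, 30.1]
force: [-3.8, 0.9, 7.9]
opening: 0.0269
time_s: 10.22
position: [0.5596, 0.0384, 0.1006]
orientation: [179.8, -1.3, 30.2]
force: [-3.9, 0.8, 6.4]
opening: 0.027
```

z = 0.1006 is within 1 mm of the expected home height of 0.100 and well below any on-key height (≥0.104), so the slot has dropped. Before turning, I do a small torque test.

```bash
python3 - <<'E'
from h import *
s=env.read_state();print(s['force'],s['ft_torque'])
E
python3 -m handwheel '[{"dx":-0.0003,"dy":0,"dz":0.0008,"roll":4,"hand":0},{"dx":-0.0001,"dy":0,"dz":0.0008,"roll":4,"hand":0}]'
python3 - <<'E'
from h import *
s=env.read_state();print(s['force'],s['ft_torque'])
E
python3 -m handwheel '[{"dx":-0.0001,"dy":0,"dz":0.0008,"roll":4,"hand":0},{"dx":-0.0001,"dy":0,"dz":0.0008,"roll":4,"hand":0}]'
python3 - <<'E'
from h import *
s=env.read_state();print(s['force'],s['ft_torque'])
E
```

```text
[-3.88317165  0.76549556  6.43082751] [ 8.12792021e-02  1.00325036e+00 -1.25041269e-04]
time_s: 10.48
position: [0.5597, 0.0385, 0.1006]
orientation: [179.9, -1.4, 22.1]
force: [-3.1, 1.1, 5.4]
opening: 0.0271
[-3.10848848  1.12238101  5.44990601] [0.10430898 0.88790842 0.01962743]
time_s: 10.72
position: [0.5599, 0.0386, 0.1006]
orientation: [-179.9, -1.5, 14.0]
force: [-2.8, -0.1, 4.5]
opening: 0.0273
[-2.80437901 -0.08106014  4.50379323] [0.12455134 0.8814398  0.04784329]
```

The z torque of about 0.03–0.05 N m matches the stiff spindle being driven, and z stays at home height. I continue gently clockwise.

```bash
python3 -m handwheel '[{"dx":0,"dy":0,"dz":0.0004,"roll":4,"hand":0},{"dx":0,"dy":0,"dz":0.0004,"roll":4,"hand":0},{"dx":0,"dy":0,"dz":0.0004,"roll":4,"hand":0},{"dx":0,"dy":0,"dz":0.0004,"roll":4,"hand":0}]'
python3 - <<'E'
from h import *
s=env.read_state();print(s['force'],s['ft_torque'])
E
python3 -m handwheel '[{"dx":0,"dy":0,"dz":0.0004,"roll":2.5,"hand":0},{"dx":0,"dy":0,"dz":0.0004,"roll":2.5,"hand":0}]'
python3 - <<'E'
from h import *
s=env.read_state();print(s['force'],s['ft_torque'])
E
```

```text
time_s: 11.22
position: [0.5603, 0.0386, 0.1006]
orientation: [-179.5, -1.5, -2.3]
force: [-1.9, 1.0, 3.7]
opening: 0.0271
[-1.92968503  0.9663024   3.6644298 ] [0.07415451 0.80760512 0.00275093]
time_s: 11.48
position: [0.5604, 0.0386, 0.1005]
orientation: [-179.4, -1.4, -7.3]
force: [-2.2, 0.2, 3.9]
opening: 0.0272
[-2.15786757  0.16817156  3.8979708 ] [0.12174174 0.76278489 0.16738587]
```

```bash
python3 -m handwheel '[{"dx":0,"dy":0,"dz":0.0003,"roll":1.5,"hand":0},{"dx":0,"dy":0,"dz":0.0003,"roll":1.5,"hand":0}]'
python3 - <<'E'
from h import *
s=env.read_state();print(s['force'],s['ft_torque'])
E
python3 -m handwheel '[{"dx":0,"dy":0,"dz":0.0003,"roll":1.5,"hand":0},{"dx":0,"dy":0,"dz":0.0003,"roll":1.5,"hand":0}]'
python3 - <<'E'
from h import *
s=env.read_state();print(s['force'],s['ft_torque'])
E
```

```text
time_s: 11.72
position: [0.5605, 0.0386, 0.1005]
orientation: [-179.3, -1.4, -10.3]
force: [-1.4, 0.1, 4.4]
opening: 0.027
[-1.36836314  0.11074995  4.43572543] [0.11729487 0.87420523 0.16695789]
time_s: 11.98
position: [0.5607, 0.0386, 0.1005]
orientation: [-179.2, -1.4, -13.5]
force: [-2.4, -0.2, 5.5]
opening: 0.0271
[-2.39751843 -0.18049637  5.53943735] [0.13321665 1.0334259  0.12441219]
```

After the stop (between −2° and −7°), the torque rose to about 0.15 N m while the chuck kept turning to −13.5°. So the chuck is slipping in the taper within the key's play, and has gone past square. I measure the head's yaw precisely against the tool.

```bash
python3 - <<'E'
from h import *
s=env.read_state(); c=env.get_calibration('wrist'); print(s['orientation'])
im=save('wrist','w5.png')[...,::-1].copy(); g=cv2.cvtColor(im,cv2.COLOR_BGR2GRAY)
G=[[0.5295,.0856],[.6072,.0728],[.5937,-.0043],[.517,.0086]]; Q=[]
for q in G:
    u,v=map(int,np.round(proj(c,q+[.012]))); w=g[v-10:v+11,u-10:u+11]
    if w.shape!=(21,21): Q.append(None); continue
    t=np.median(w)-w.astype(float); t[t<0.5*t.max()]=0; yy,xx=np.mgrid[:21,:21]
    P=onplane(c,(u-10+(t*xx).sum()/t.sum(),v-10+(t*yy).sum()/t.sum()),.012)[:2]; Q.append(P)
    print(u,v,np.round(P,4),t.max()); cv2.circle(im,(int(u-10+(t*xx).sum()/t.sum()),int(v-10+(t*yy).sum()/t.sum())),4,(0,0,255),1)
d=Q[1]-Q[0]; print(np.degrees(np.arctan2(d[1],d[0])),np.linalg.norm(d))
cv2.imwrite('pics/w5c.png',im)
E
```

```text
[-179.22709425   -1.40240637  -13.4588057 ]
243 204 [0.5291 0.0823] 46.0
378 194 [0.6069 0.0692] 47.0
379 315 [ 0.5928 -0.0057] 12.0
259 323 [0.5142 0.0078] 5.0
-9.561872388659356 0.07892255179064794
```

View pics/w5c.png

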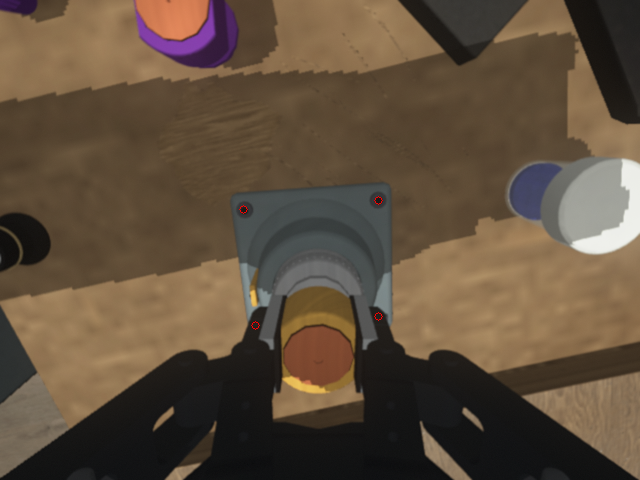

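The head yaw is −9.56°, in agreement with the first view, and the chuck sits square in the jaws at −13.5°. So I ease the taper up slightly, turn the chuck back 4° while the spindle stays at the stop, and re-seat it.

```bash
python3 -m handwheel '[{"dx":0,"dy":0,"dz":-0.001,"roll":0,"hand":0},{"dx":0,"dy":0,"dz":-0.001,"roll":0,"hand":0}]'
python3 - <<'E'
from h import *
s=env.read_state();print(s['position'],s['force'],s['ft_torque'])
E
```

```text
time_s: 12.28
position: [0.5606, 0.0386, 0.1005]
orientation: [-179.2, -1.4, -13.6]
force: [1.0, 0.4, -3.5]
opening: 0.0271
[0.56059137 0.03856655 0.10053299] [ 1.04057964  0.3844865  -3.46844242] [0.10807805 0.19987613 0.17847714]
```

```bash
python3 -m handwheel '[{"dx":0,"dy":0,"dz":-0.002,"roll":0,"hand":0}]'; python3 -m handwheel '[{"dx":0,"dy":0,"dz":-0.0025,"roll":0,"hand":0}]'
python3 - <<'E'
from h import *
s=env.read_state();print(s['position'],s['force'],s['ft_torque'])
E
```

```text
time_s: 12.4
position: [0.5605, 0.0386, 0.1006]
orientation: [-179.2, -1.3, -13.6]
force: [4.0, 1.1, -11.3]
opening: 0.0271
time_s: 12.52
position: [0.5605, 0.0386, 0.101]
orientation: [-179.2, -1.3, -13.6]
force: [3.7, 0.4, -7.5]
opening: 0.0271
[0.56054956 0.03856164 0.10096154] [ 3.71276644  0.37761487 -7.5077891 ] [ 0.04939057 -0.78810709  0.02430472]
```

```bash
python3 -m handwheel '[{"dx":0,"dy":0,"dz":-0.0005,"roll":-2,"hand":0},{"dx":0,"dy":0,"dz":-0.0003,"roll":-2,"hand":0},{"dx":0,"dy":0,"dz":0,"roll":0,"hand":0}]'
python3 - <<'E'
from h import *
s=env.read_state();print(s['position'],s['orientation'],s['force'],s['ft_torque'])
E
```

```text
time_s: 12.9
position: [0.5607, 0.0382, 0.1039]
orientation: [-179.4, -1.4, -9.3]
force: [-0.5, -1.1, -1.6]
opening: 0.0272
[0.56071016 0.03821515 0.10390921] [-179.3584377    -1.3841672    -9.34623555] [-0.5224047  -1.09027487 -1.57972277] [ 0.04637403  0.03277205 -0.0415669 ]
```

The taper is free, 3.4 mm up but still below the key's top at 0.1057. I use the loose slot to push the key clockwise and make sure the spindle is at its stop.

```bash
python3 -m handwheel '[{"dx":0,"dy":0,"dz":0.0005,"roll":3,"hand":0},{"dx":0,"dy":0,"dz":0.0005,"roll":3,"hand":0}]'
python3 - <<'E'
from h import *
s=env.read_state();print(s['force'],s['ft_torque'])
E
python3 -m handwheel '[{"dx":0,"dy":0,"dz":0,"roll":2,"hand":0},{"dx":0,"dy":0,"dz":0,"roll":2,"hand":0}]'
python3 - <<'E'
from h import *
s=env.read_state();print(s['force'],s['ft_torque'])
E
python3 -m handwheel '[{"dx":0,"dy":0,"dz":0,"roll":1.5,"hand":0},{"dx":0,"dy":0,"dz":0,"roll":1.5,"hand":0}]'
python3 - <<'E'
from h import *
s=env.read_state();print(s['force'],s['ft_torque'])
E
```

```text
time_s: 13.15
position: [0.5607, 0.0381, 0.1044]
orientation: [-179.2, -1.4, -15.5]
force: [-1.3, 0.3, -2.2]
opening: 0.027
[-1.26061178  0.29569434 -2.1652663 ] [-0.01676776  0.14522073 -0.02435962]
time_s: 13.4
position: [0.5607, 0.038, 0.1052]
orientation: [-179.1, -1.3, -19.7]
force: [0.2, -0.0, -2.2]
opening: 0.0272
[ 0.22881052 -0.04165745 -2.19466443] [-0.02103881  0.08688875 -0.05881745]
time_s: 13.65
position: [0.5607, 0.0379, 0.1055]
orientation: [-179.1, -1.3, -22.9]
force: [-0.9, -0.2, -1.7]
opening: 0.0272
[-0.86151554 -0.21753935 -1.68316319] [-0.00042198  0.16017708 -0.00657575]
```

```bash
python3 -m handwheel '[{"dx":0,"dy":0,"dz":0,"roll":-4.5,"hand":0},{"dx":0,"dy":0,"dz":0,"roll":-4.5,"hand":0},{"dx":0,"dy":0,"dz":0,"roll":-4.5,"hand":0},{"dx":0,"dy":0,"dz":0.0007,"roll":0,"hand":0}]'
python3 -m handwheel '[{"dx":0,"dy":0,"dz":0.001,"roll":0,"hand":0},{"dx":0,"dy":0,"dz":0.001,"roll":0,"hand":0},{"dx":0,"dy":0,"dz":0.001,"roll":0,"hand":0}]'
```

```text
time_s: 14.15
position: [0.5608, 0.0381, 0.105]
orientation: [-179.4, -1.5, -9.2]
force: [-2.5, 0.4, -0.3]
opening: 0.0265
time_s: 14.52
position: [0.5605, 0.0384, 0.102]
orientation: [-179.3, -1.4, -9.3]
force: [-2.1, 0.6, 0.0]
opening: 0.0272
```

It drops straight in at the square angle (z 0.102), so the key is at zero to within the 8° play. I seat it and then nudge clockwise.

```bash
python3 -m handwheel '[{"dx":0,"dy":0,"dz":0.001,"roll":0.3,"hand":0},{"dx":0,"dy":0,"dz":0.001,"roll":0,"hand":0},{"dx":0,"dy":0,"dz":0.001,"roll":0,"hand":0}]'
python3 - <<'E'
from h import *
s=env.read_state();print(s['position'],s['orientation'],s['force'],s['ft_torque'])
E
python3 -m handwheel '[{"dx":0,"dy":0,"dz":0.001,"roll":1,"hand":0}]'
python3 - <<'E'
from h import *
s=env.read_state();print(s['position'],s['orientation'],s['force'],s['ft_torque'])
E
```

```text
time_s: 14.9
position: [0.5605, 0.0386, 0.101]
orientation: [-179.3, -1.5, -9.7]
force: [-3.9, 0.9, 5.9]
opening: 0.027
[0.5604815  0.03859638 0.10103519] [-179.32210664   -1.46585095   -9.67452497] [-3.86988606  0.88047672  5.91823751] [0.08676877 0.99359753 0.06292667]
time_s: 15.02
position: [0.5605, 0.0386, 0.1009]
orientation: [-179.3, -1.5, -10.7]
force: [-3.8, 1.9, 5.2]
opening: 0.027
[0.56048993 0.0386092  0.10090204] [-179.29984511   -1.47152957  -10.70886995] [-3.77120938  1.93953725  5.18778491] [0.1515987  1.02654327 0.02582105]
```

```bash
for i in 1; do python3 -m handwheel '[{"dx":-0.0003,"dy":0,"dz":0.001,"roll":1.5,"hand":0}]'; done
python3 - <<'E'
from h import *
s=env.read_state();print(s['position'],s['orientation'],s['force'],s['ft_torque'])
E
python3 -m handwheel '[{"dx":-0.0003,"dy":0,"dz":0.001,"roll":1.5,"hand":0}]'
python3 - <<'E'
from h import *
s=env.read_state();print(s['position'],s['orientation'],s['force'],s['ft_torque'])
E
```

```text
time_s: 15.15
position: [0.5605, 0.0386, 0.1008]
orientation: [-179.3, -1.5, -12.3]
force: [-3.4, 0.6, 5.7]
opening: 0.0271
[0.56048765 0.03860729 0.10080698] [-179.25855967   -1.50886968  -12.27167478] [-3.39663741  0.56642916  5.67365428] [0.08836985 0.82168602 0.09049545]
time_s: 15.28
position: [0.5605, 0.0386, 0.1007]
orientation: [-179.2, -1.5, -13.8]
force: [-3.3, 0.6, 5.0]
opening: 0.0272
[0.56050805 0.03861883 0.10072258] [-179.21577259   -1.54684439  -13.82627549] [-3.27752203  0.57185525  5.04909318] [0.10447477 0.96066939 0.17608697]
```

The torque climbs to 0.18 N m, far above the spindle's 0.04, so the spindle is on the stop and the chuck slips in the taper again, now about 4° past square. I ease it up, go about 4° ccw of square, seat with less side load, then slip clockwise to exactly square so it finishes held against the stop.

```bash
python3 -m handwheel '[{"dx":0,"dy":0,"dz":-0.001,"roll":0,"hand":0},{"dx":0,"dy":0,"dz":-0.002,"roll":0,"hand":0},{"dx":0,"dy":0,"dz":-0.0025,"roll":0,"hand":0}]'; python3 -m handwheel '[{"dx":0,"dy":0,"dz":0,"roll":-4,"hand":0},{"dx":0,"dy":0,"dz":0,"roll":-4,"hand":0}]'
python3 - <<'E'
from h import *
s=env.read_state();print(s['position'],s['orientation'],s['force'],s['ft_torque'])
E
```

```text
time_s: 15.65
position: [0.5604, 0.0385, 0.1021]
orientation: [-179.2, -1.5, -13.8]
force: [1.0, 0.1, -2.3]
opening: 0.0269
time_s: 15.9
position: [0.5604, 0.0382, 0.1031]
orientation: [-179.5, -1.5, -5.6]
force: [-1.5, 0.2, -1.6]
opening: 0.0271
[0.56035702 0.03824804 0.10309991] [-179.47639427   -1.54456352   -5.60028065] [-1.53786392  0.2312057  -1.60349943] [ 0.10008869  0.23667028 -0.03058541]
```

Now I press with side compensation in −x.

```bash
python3 -m handwheel '[{"dx":-0.0005,"dy":0,"dz":0.001,"roll":0,"hand":0},{"dx":-0.0005,"dy":0,"dz":0.001,"roll":0,"hand":0},{"dx":-0.0008,"dy":0,"dz":0.001,"roll":0,"hand":0}]'; python3 -m handwheel '[{"dx":-0.0008,"dy":0,"dz":0.0012,"roll":0,"hand":0},{"dx":-0.0008,"dy":0,"dz":0.0012,"roll":0,"hand":0}]'
python3 - <<'E'
from h import *
s=env.read_state();print(s['position'],s['orientation'],s['force'],s['ft_torque'])
E
```

```text
time_s: 16.27
position: [0.56, 0.0384, 0.1022]
orientation: [-179.4, -1.8, -5.7]
force: [0.4, -0.2, -0.1]
opening: 0.0269
time_s: 16.52
position: [0.5599, 0.0386, 0.1016]
orientation: [-179.4, -2.0, -5.8]
force: [0.3, 0.5, 4.9]
opening: 0.0272
[0.55985348 0.03860969 0.10163629] [-179.43561795   -1.98891871   -5.76441993] [0.26252949 0.48630803 4.88582771] [0.06992396 0.19635375 0.00803142]
```

```bash
python3 -m handwheel '[{"dx":0.001,"dy":0,"dz":0.0008,"roll":0,"hand":0},{"dx":0.001,"dy":0,"dz":0.0008,"roll":0,"hand":0}]'; python3 -m handwheel '[{"dx":0.0015,"dy":0,"dz":0.0008,"roll":0,"hand":0},{"dx":0.0015,"dy":0,"dz":0.0008,"roll":0,"hand":0}]'
python3 - <<'E'
from h import *
s=env.read_state();print(s['position'],s['orientation'],s['force'],s['ft_torque'])
E
```

```text
time_s: 16.77
position: [0.5601, 0.0386, 0.1013]
orientation: [-179.4, -1.8, -5.8]
force: [-4.2, 1.6, 5.5]
opening: 0.0267
time_s: 17.02
position: [0.5605, 0.0387, 0.1009]
orientation: [-179.5, -1.5, -5.8]
force: [-4.2, 1.5, 6.7]
opening: 0.027
[0.5604511  0.03865786 0.10094686] [-179.45946788   -1.47475631   -5.75804648] [-4.15131767  1.49684466  6.65013289] [ 0.19545188  1.1821785  -0.0329755 ]
```

Pushing +x while seated rights the tilt and z falls with it, so I continue.

```bash
python3 -m handwheel '[{"dx":0.0025,"dy":0,"dz":0.0005,"roll":0,"hand":0},{"dx":0.0025,"dy":0,"dz":0.0005,"roll":0,"hand":0},{"dx":0.0025,"dy":0,"dz":0.0005,"roll":0,"hand":0}]'; python3 -m handwheel '[{"dx":0.0025,"dy":0,"dz":0.0005,"roll":0,"hand":0},{"dx":0.0025,"dy":0,"dz":0.0005,"roll":0,"hand":0},{"dx":0.0025,"dy":0,"dz":0.0005,"roll":0,"hand":0}]'
python3 - <<'E'
from h import *
s=env.read_state();print(s['position'],s['orientation'],s['force'],s['ft_torque'])
E
```

```text
time_s: 17.4
position: [0.5612, 0.0387, 0.1004]
orientation: [-179.5, -0.6, -5.7]
force: [-5.9, 0.7, 6.8]
opening: 0.0273
time_s: 17.77
position: [0.5619, 0.0387, 0.1002]
orientation: [-179.5, 0.2, -5.7]
force: [-6.9, 0.6, 7.9]
opening: 0.0268
[0.56186092 0.03866963 0.10020084] [-179.52938962    0.22108316   -5.73577671] [-6.88961446  0.58577768  7.92018933] [ 0.11633538  1.52307969 -0.05710551]
```

z = 0.1002 with pitch 0.2°, so it is upright and at home height, and TCP x matches the measured bore. Now I turn clockwise to square (−9.55°) against the stop.

```bash
python3 -m handwheel '[{"dx":0,"dy":0,"dz":0.0006,"roll":1.3,"hand":0},{"dx":0,"dy":0,"dz":0.0006,"roll":1.3,"hand":0}]'; python3 - <<'E'
from h import *
s=env.read_state();print(s['position'],s['orientation'],s['force'],s['ft_torque'])
E
python3 -m handwheel '[{"dx":0,"dy":0,"dz":0.0006,"roll":1,"hand":0},{"dx":0,"dy":0,"dz":0.0006,"roll":0.3,"hand":0}]'; python3 - <<'E'
from h import *
s=env.read_state();print(s['position'],s['orientation'],s['force'],s['ft_torque'])
E
```

```text
time_s: 18.02
position: [0.5618, 0.0387, 0.1001]
orientation: [-179.6, 0.2, -8.4]
force: [-1.6, 0.3, 5.3]
opening: 0.0268
[0.561825   0.03868477 0.10007615] [-179.55436634    0.22291153   -8.40629173] [-1.57904285  0.3375295   5.29238371] [0.07970578 0.41274781 0.15528308]
time_s: 18.27
position: [0.5618, 0.0387, 0.1]
orientation: [-179.6, 0.2, -9.8]
force: [-2.4, 0.8, 5.5]
opening: 0.0267
[0.56183867 0.03869498 0.10001332] [-179.5773475     0.20298402   -9.76432228] [-2.42492804  0.80811918  5.54764507] [0.0799491  0.63455909 0.21002219]
```

The torque is 0.16–0.21 N m (on the stop), yaw −9.76° against head −9.56°, and z 0.1000. I relax, let go and rise.

```bash
python3 -m handwheel '[{"dx":0,"dy":0,"dz":0,"roll":0,"hand":0},{"dx":0,"dy":0,"dz":0,"roll":0,"hand":0},{"dx":0,"dy":0,"dz":0,"roll":0,"hand":0.032},{"dx":0,"dy":0,"dz":0,"roll":0,"hand":0.05},{"dx":0,"dy":0,"dz":0,"roll":0,"hand":0.07},{"dx":0,"dy":0,"dz":0,"roll":0,"hand":0.0854},{"dx":0,"dy":0,"dz":0,"roll":0,"hand":0.0854},{"dx":0,"dy":0,"dz":0,"roll":0,"hand":0.0854}]'; python3 -m handwheel '[{"dx":0,"dy":0,"dz":-0.01,"roll":0,"hand":0.0854},{"dx":0,"dy":0,"dz":-0.02,"roll":0,"hand":0.0854},{"dx":0,"dy":0,"dz":-0.04,"roll":0,"hand":0.0854},{"dx":0,"dy":0,"dz":-0.04,"roll":0,"hand":0.0854},{"dx":0,"dy":0,"dz":0,"roll":0,"hand":0.0854}]'
python3 - <<'E'
from h import *
c=env.get_calibration('wrist'); s=env.read_state(); im=save('wrist','w6.png')[...,::-1]; print(s['position'],s['orientation'],s['force'])
u,v=map(int,proj(c,[.5618,.0403,.1065])); print(u,v)
hsv=cv2.cvtColor(im,cv2.COLOR_BGR2HSV); m=cv2.inRange(hsv,(0,100,60),(14,255,255)); k=np.zeros_like(m); cv2.circle(k,(u,v),45,255,-1); m&=k
n,l,st,ce=cv2.connectedComponentsWithStats(m); i=1+st[1:,4].argmax()
ct=max(cv2.findContours((l==i).astype(np.uint8),0,1)[0],key=len)
P=np.array([onplane(c,q[0],.1065)[:2] for q in cv2.convexHull(ct)]).astype(np.float32); print('copper',cv2.minEnclosingCircle(P))
x0,y0=u-100,v-75; print(x0,y0)
cv2.imwrite('pics/w6c.png',cv2.resize(im[y0:y0+150,x0:x0+200],None,fx=4,fy=4,interpolation=cv2.INTER_CUBIC)); save('scene','s6.png')
E
```

```text
time_s: 19.27
position: [0.5614, 0.038, 0.0975]
orientation: [-179.7, 0.3, -9.9]
force: [1.0, 0.5, -0.0]
opening: 0.0852
time_s: 19.9
position: [0.562, 0.0373, 0.2134]
orientation: [-179.6, 0.2, -9.9]
force: [0.7, 0.5, 0.2]
opening: 0.0856
[0.56197903 0.03728631 0.21335179] [-179.64243062    0.21354181   -9.87210927] [0.71474565 0.48492374 0.2192765 ]
316 250
copper ((0.5616700053215027, 0.03888850286602974), 0.012850913219153881)
216 175
```

View pics/w6c.png

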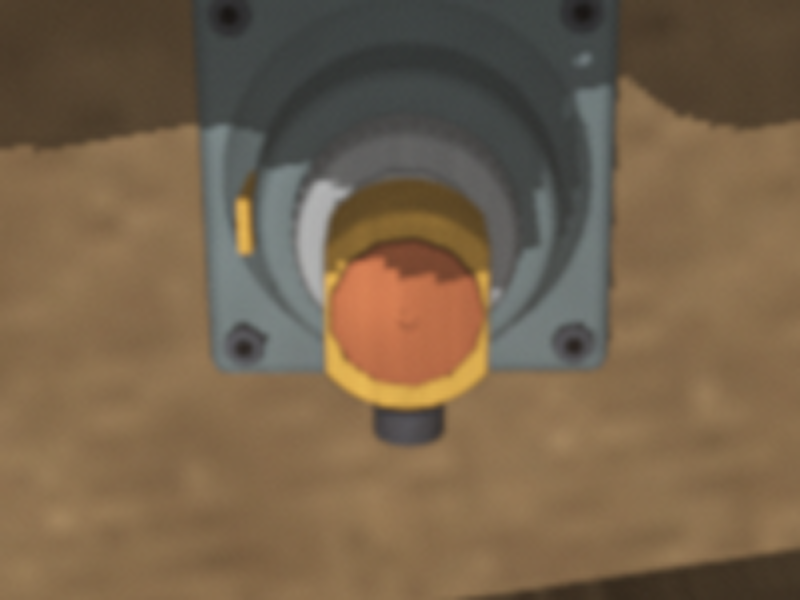

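The chuck stands upright in the spindle. The copper is centred at crop (406,312), the flats at x≈325 and 490 are parallel to the head's sides, and the blank's radius reads 12.9 mm at the home height. One last look at the whole scene, then I hand in.

View pics/s6.png

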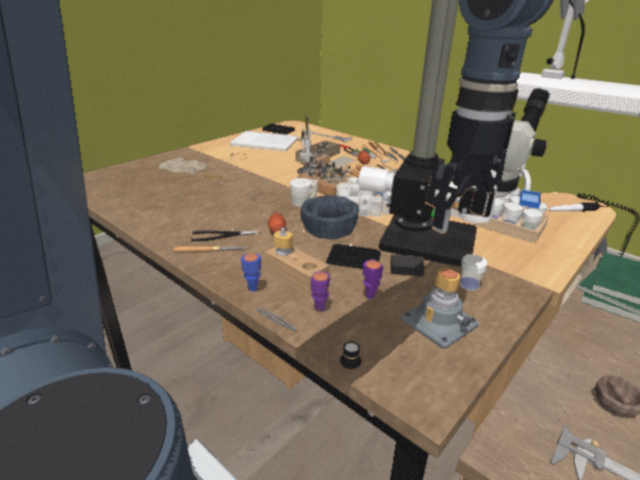

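```bash
python3 -c "
from station import env
print(env.job_done(), env.read_state()['time_s'])"
```

```text
the job is handed in; nothing more can be done
the job is handed in; nothing more can be done
```

The copper dial chuck is in the index head, home and square at the zero stop. I let go of it, rose clear and handed the job in at about 20 s.

**What I did:** I took the brass and copper chuck from the stand and lowered it onto the driving key. I worked it round under roughly 4–8 N until the slot dropped, then turned it clockwise to the stop.

**What went wrong on the way:**
- **Past the stop:** once the spindle was on the stop, the chuck slipped in the taper and ended about 4° past square, and this happened again on a second try. Each time I eased it up with up to about 11 N of pull and turned it back.
- **A test without result:** with the taper loose, I tried to feel the key clockwise and felt no contact. The chuck had drifted up almost to key-top height.
- **Tilt:** I re-seated it about 4° short of square. There I pushed it upright, with about 7 N sideways and up to 8 N down, because the tool had tilted up to 2°. I then turned it to square against the stop.
- **Key angle:** my camera reading of the key's angle was about 10–25° off, so I found the key by feel.

**Last checks:**
- **Height:** the tool read 0.1000 m just before letting go, which is the expected home height.
- **Angle:** the tool was at −9.8°, against the head's measured −9.6°.
- **Stop:** turning took 0.16–0.21 N m, well above the spindle's 0.04 N m. This is the evidence for the stop; I never saw the key itself at zero.
- **After release:** the close picture shows the chuck upright with its flats parallel to the head. The measured centre of the blank was about 1.4 mm off the earlier bore estimate in y, within the camera's accuracy.
- **Surroundings:** by eye in the scene view, the stub chuck, the look-alikes and everything else are where they were.

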